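Open the incense press and draw out the mould

ROBOT

A 6-joint arm with a two-finger parallel gripper is mounted at the origin on the work surface. World frame = base frame: x ahead of the robot, y to its left, z up, the work surface at z = 0. Lengths are in m, angles in rad, forces in N, time in s.
With the tool pointing down it reaches from about 0.3 to 0.875 m from the base axis. Payload 6.4 kg.
Tool frame: the origin (TCP) lies between the finger pads; the fingertips stand tip_extent ahead of it and the grasp point (between the pads) lies 5 mm behind it (tip_extent is the distance from the TCP to the fingertips, in m); z points along the fingers, y is the direction in which the jaws open and shut (so a half turn about z gives the same grasp; the last joint's range is limited). The gripper opens to 85 mm and grips with 20 to 120 N. Pads are 22 mm wide; open, the fingers measure 114 mm over their backs; the gripper's body (76 mm by 85 mm) begins 54 mm behind the grasp point. The pads swing forward as they close: fully open they stand 13 mm farther back than shut.
Start: joints at [0.955, 0.181, 1.607, -0, 1.354, -0.206], TCP at [0.229, 0.527, 0.245] pointing down, gripper open.
Joint ranges: [-2.99, 2.99], [-0.89, 2.07], [0.3, 2.58], [-1.14, 4.28], [0, 2.63], [-3.12, 3.12]. Speed limits (rad/s): [2.57, 2.57, 3.01, 3.14, 3.14, 3.14].

INTERFACE

Orientations are given as a unit quaternion [w, x, y, z].
In Python, from bench import * gives the robot as it stands.
- The arm moves only by the shell command python3 -m jog 'ROWS'. ROWS is JSON, a list of rows, each a list of 3 entries, a list of its own where there are three numbers: the shift along the tool's x, y, z in mm, then the turn, a rotation vector about the tool's x, y, z in rad, then the opening, from 0 (shut) to 1 (fully open). A call has 1 to 20 rows; each row is the pose to reach, as a shift and turn from the pose measured when the call began, along the tool's axes at that moment; what a row does not reach only later rows make up. A row lasts 1/12 s, in which the tool goes at most 41.7 mm and 7.16 degrees, less where a joint would pass 70% of its speed; a pose out of reach is approached as far as the arm can. A call with a gripper value outside its range is refused whole. The fingers move at their own pace and stop on an object; the grip force is fixed at half the most. Time passes only in rows, so rows that repeat a pose let the fingers close. It gives the time, the measured TCP pose, the force and the opening at its end, in the units of the state.
- get_obs(): the state, without advancing time (a new reading comes with each control period).
- camera(name): name is "scene" or "top" or "wrist"; returns (picture, depth): 400x640x3 uint8, red, green, blue; 400x640 float32, m along the optical axis (not along the pixel's ray), 0 where there is no reading.
- get_calibration(name): a dict with "fx", "fy", "cx", "cy" (pixels), "world_from_camera" (4x4, takes a point from camera to world coordinates). Camera axes: x right, y down, z forward; pixel columns grow to the right and rows downward; lengths in m; the calibration is good to about 2 mm. A picture is of the moment at which its call begins: read the wrist's pose just before it. get_calibration takes no time and is no camera call; for the wrist camera it gives the pose at the moment of the call.
- hand_in(): hands the job in, once; it reports no verdict.
The state is a dict: "time_s": time; "q": joint angles; "dq": joint speeds; "joint_efforts": joint torques, N m; "eef_pos": TCP position; "eef_rot": TCP orientation; "wrist_force": force on the tool from outside, world axes, zero at the start; "torque": the same for the moment, N m; "opening": opening from 0.0 (shut) to 1.0 (fully open).
Only numpy, scipy, OpenCV 4.12 (cv2) and the standard library are available. Lean on these libraries where they do the work, as an engineer would, in place of code of your own. Each camera call takes 0.05 s, during which the arm holds its last target.

TASK

The incense press is screwed down into its mould. Turn its handwheel by the knob until the screw is all the way up and comes gently against its stop, and only then slide the mould board out along the bed until it rests against the front lip. The press just stands on the table, so go easy and do not shove, twist or lift it out of its place; do not lift the board out of its guides, and leave the other things on the table where they are.

Things in the scene. Friction and masses are not known exactly. Their poses are not given: they have to be found in the camera images.
- press: Grey screw press, about 5 kg in all, standing loose on the table: 25 to 35 N sideways makes it slide. Origin on the table under the screw's axis, z up. Bed top 20 mm up, along the press's own y from +56 to -270 mm, between guide rails (10 mm high, inner faces x = +-40 mm). Columns at x = +-72 mm, y = 0 carry a crossbar (180 mm along x, 40 mm along y, 105 to 130 mm up) that holds the screw.
- lip (a point): Middle of the inner face of the front lip that ends the bed at the press's y = -260 mm; the lip is 12 mm high above the bed, this point 6 mm above the bed. The opposite end of the bed has a fixed back stop at y = +47 mm.
- stem_top (a point): Top end of the upright screw stem (18 mm thick) on the press's axis; rises with the stem, does not turn. Lowest 169 mm above the table. One turn of the wheel counter-clockwise seen from above raises stem, wheel and plug by 22 mm (3.5 mm per rad). At the start it is 0 to 7 mm above the lowest; the upper stop is then about 1 to 1.3 turns away, its exact place to be found by feel.
- wheel_hub (a point): Centre of the handwheel on the stem, 14 mm below stem_top (does not turn): steel rim of 14 mm bar, 55 mm mean radius, three spokes. Steady turning takes about 5 to 6 N at the knob and the wheel stays where it is left. The upper stop is hard: there the push at the knob climbs steeply; 10 N above the steady push is ample to know it, and pushing on soon shoves the whole press.
- knob_grip (a point): Middle of the upright wooden knob on the handwheel's rim, 55 mm from the axis, 34 mm above the rim's mid-plane. The knob is 22 mm thick, from 27 mm below this point (rim's top) to 15 mm above it. It revolves freely on its own upright pin, so a hand gripping it can keep its direction while going round; it rises with the wheel.
- plug_foot (a point): Centre of the flat underside of the 50 mm round steel plug on the lower end of the stem; it always lies 138 mm below stem_top. At the start it sits inside the mould's cup and locks the board in; it is clear of the board when more than 42 mm above the table.
- mould: Wooden mould board, loose, 0.35 to 0.7 kg, lying on the bed between the guide rails (2 mm side play each side): 76 mm along its x, from y = +41 to -155 mm along its y, 22 mm thick. Origin on its underside at the centre of the round cup (56 mm wide, 14 mm deep). At the start its axes lie along the press's, its origin on the press's axis, 20 mm above the table. It slides out along the press's -y, 105 mm to the lip.
- mould_post (a point): Grip point of the upright wooden post on the board, 138 mm from the cup's centre towards its -y end, 46 mm above the board's underside. The post is 18 to 20 mm thick and runs from 24 mm below this point to 18 mm above it. Fingers that close on it off-centre shove the board: along the slide it has 6 mm of play (to the back stop), across it only 2 mm before it is pressed hard on a rail.
- mould_front (a point): Middle of the board's front (-y) end face, 155 mm from the cup's centre; it meets the lip's inner face.
- jar: bystander: small jar, 48 mm wide, 60 mm high; origin at its underside
- weight: bystander: brass cylinder 36 mm wide, 30 mm high; origin at its underside
- tablets: bystander: stack of dry incense tablets 52 mm wide, 47 mm high; origin at its underside
- bowl: bystander: bowl 100 mm wide, 45 mm high; origin at its underside
- brush: bystander: brush lying flat
- spatula: bystander: spatula lying flat
- mallet: bystander: hammer lying flat
Not all that is in view belongs to the job. What is meant by the mould is not blue, and is the larger of those in its own colour.

How it is judged:
On the way:
1. the screw is all the way up against its upper stop, the mould still in place under it (z of stem_top in the frame of press above 0.1973 m and y of mould in the frame of press above -0.01 m), for 0.1 s.
At the end, for the whole second after the job is handed in: The stem is at its upper stop (within 0.7 mm), the mould board lies flat on the bed between the rails with its front end within 3.5 mm of the lip, at rest, and the press stands where it stood (axis within 8 mm, lip within 15 mm) (z of stem_top in the frame of press above 0.197 m and y of mould_front in the frame of press below -0.2565 m and z of mould in the frame of press below 0.023 m and angle between mould's own z axis and vertical below 0.03 rad and linear speed of mould below 0.01 m/s and distance of press from where it was at the start of the episode below 0.008 m and distance of lip from where it was at the start of the episode below 0.015 m); the robot touches nothing.
It fails at once if the press is shoved, twisted or lifted out of its place (its axis by more than 8 mm or its lip by more than 15 mm) (distance of press from where it was at the start of the episode above 0.008 m or distance of lip from where it was at the start of the episode above 0.015 m).
It fails at once if the mould is dragged against the plug or jammed hard against rails or lip (over 30 N, its weight included) (contact force between mould and press above 30 N).
It fails at once if the mould board is lifted off the bed or tipped (z of mould in the frame of press above 0.026 m or angle between mould's own z axis and vertical above 0.1 rad).
It fails at once if a bystander is shoved more than 25 mm (distance of any of jar, weight, tablets, bowl, brush, spatula, mallet from where it was at the start of the episode above 0.025 m).
It also fails if it takes over 62 s, if anything falls off the work surface, if the arm or the gripper's body presses on something with over 40 N, if the wrist force passes 120 N, or if a joint passes its speed limit or range.

## Working session

There is one attempt and no reset: what is moved stays moved. The work goes in short steps, Python scripts to look and compute and a shell command to move; the robot and the scene stay as the last step left them, time stands still between calls to the robot, and variables do not carry over. Pictures are saved under pics/ and viewed, and the job is handed in when it is done.

```bash
ls; mkdir -p pics; python3 - <<'E'
from bench import *
import cv2,numpy as np
o=get_obs();print(o)
for n in("scene","top","wrist"):
    p,d=camera(n);cv2.imwrite(f"pics/{n}0.png",p[...,::-1]);np.savez(f"pics/{n}0.npz",p=p,d=d)
    c=get_calibration(n);print(n,{k:np.round(v,4).tolist() for k,v in c.items()})
E
```

```text
pics
{'time_s': 0.0, 'q': array([ 9.54709468e-01,  1.81582774e-01,  1.60797603e+00, -3.15040430e-06,
        1.35378590e+00, -2.06289383e-01]), 'dq': array([ 7.89705670e-04, -1.34355812e-03, -1.58910003e-04, -2.03770929e-03,
        4.28223527e-04, -3.82923883e-06]), 'joint_efforts': array([-2.17205605e-03, -4.44875550e+01, -3.51330113e+01, -5.38386994e-04,
        9.46302986e-03,  1.31939950e-05]), 'eef_pos': array([0.2287707 , 0.52697325, 0.24437611]), 'eef_rot': array([-3.48737035e-04,  2.03467605e-01,  9.79081287e-01, -8.03621758e-04]), 'wrist_force': array([-0.16783345,  0.56728022,  0.56902836]), 'torque': array([ 0.01132518,  0.04832224, -0.00961764]), 'opening': 1.0015047232359817}
scene {'fx': 420.5768, 'fy': 420.5768, 'cx': 320.8242, 'cy': 204.7839, 'world_from_camera': [[0.8249, 0.4205, -0.3779, 1.0061], [0.5653, -0.6042, 0.5616, -0.6804], [0.0078, -0.6769, -0.7361, 1.016], [0.0, 0.0, 0.0, 1.0]]}
top {'fx': 483.64, 'fy': 483.64, 'cx': 311.029, 'cy': 196.8986, 'world_from_camera': [[-0.018, -0.9987, 0.0486, 0.4467], [-0.9998, 0.0173, -0.014, 0.0196], [0.0131, -0.0489, -0.9987, 1.8058], [0.0, 0.0, 0.0, 1.0]]}
wrist {'fx': 289.9186, 'fy': 289.9186, 'cx': 320.779, 'cy': 198.2962, 'world_from_camera': [[0.3987, 0.886, 0.2369, 0.1693], [0.9171, -0.3851, -0.1033, 0.554], [-0.0003, 0.2584, -0.966, 0.3738], [0.0, 0.0, 0.0, 1.0]]}
```

View pics/scene0.png

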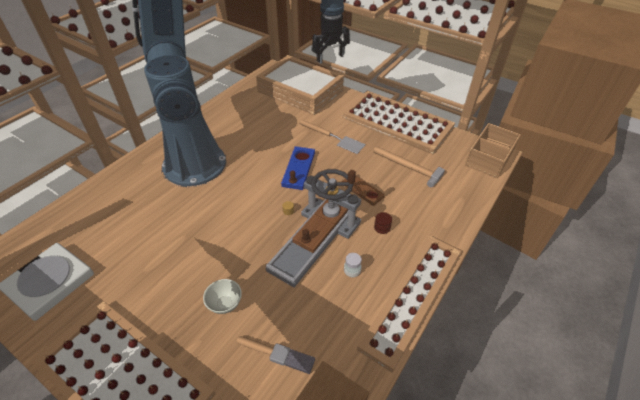

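View pics/top0.png

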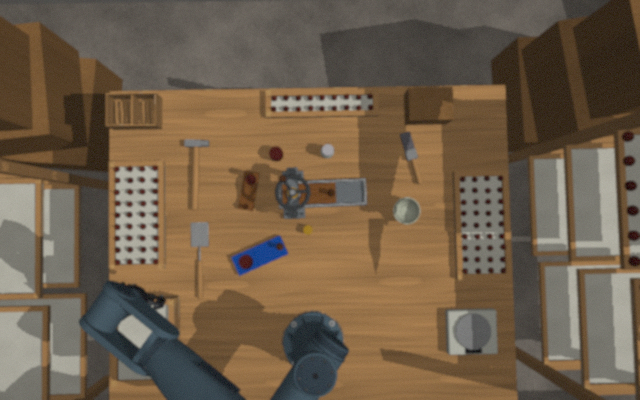

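View pics/wrist0.png

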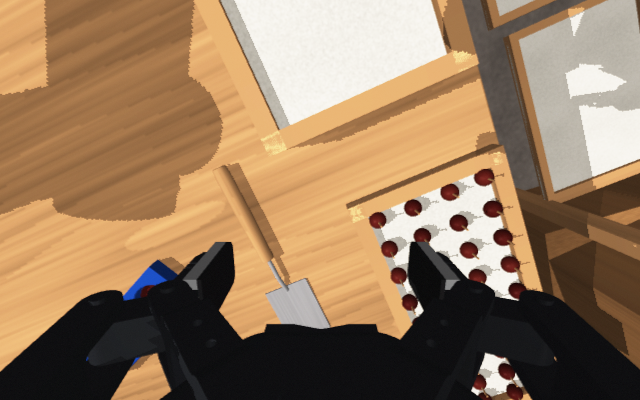

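Candidates for the mould: the brown board under the press (top 325,192), a loose brown board (top 247,190), and a blue board (top 258,254). By the description I choose the one in the press. I'll check that in a close crop.

```bash
python3 - <<'E'
import cv2,numpy as np
a=cv2.imread("pics/top0.png")[130:280,220:430];cv2.imwrite("pics/topc.png",cv2.resize(a,None,fx=3.8,fy=3.8,interpolation=2))
a=cv2.imread("pics/scene0.png")[130:300,220:420];cv2.imwrite("pics/scenec.png",cv2.resize(a,None,fx=3.5,fy=3.5,interpolation=2))
E
```

```text
(no output)
```

View pics/topc.png

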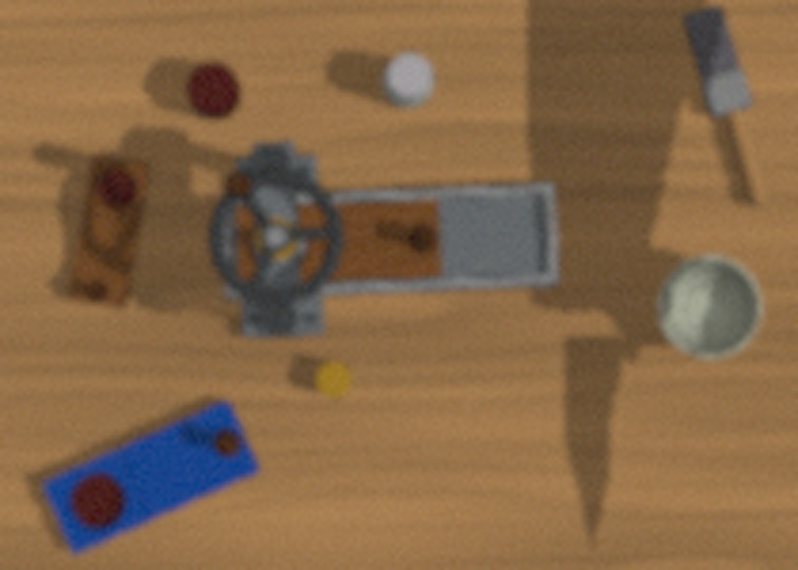

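View pics/scenec.png

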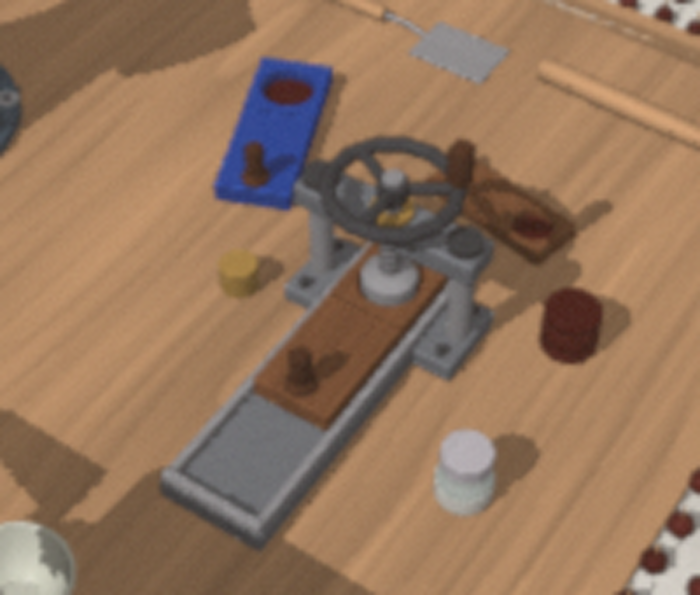

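The crops agree: the brown board under the plug is the mould. Its post is at top crop (420,237), the knob at (238,184), and the stem at (275,240). Next I'll measure them.

```bash
cat > h.py <<'E'
from bench import *
import cv2,numpy as np
def ray(c,u,v):
    T=c["world_from_camera"];d=T[:3,:3]@np.array([(u-c["cx"])/c["fx"],(v-c["cy"])/c["fy"],1.]);return T[:3,3],d
def onz(c,u,v,z):
    o,d=ray(c,u,v);return o+d*(z-o[2])/d[2]
def tri(c1,p1,c2,p2):
    o1,d1=ray(c1,*p1);o2,d2=ray(c2,*p2);d1/=np.linalg.norm(d1);d2/=np.linalg.norm(d2)
    A=np.stack([d1,-d2],1);t=np.linalg.lstsq(A,o2-o1,rcond=None)[0]
    a,b=o1+t[0]*d1,o2+t[1]*d2;return (a+b)/2,np.linalg.norm(a-b)*1000
def cloud(c,d):
    v,u=np.mgrid[:d.shape[0],:d.shape[1]]
    P=np.stack([(u-c["cx"])/c["fx"]*d,(v-c["cy"])/c["fy"]*d,d],-1)
    T=c["world_from_camera"];return P@T[:3,:3].T+T[:3,3]
E
python3 - <<'E'
from h import *
np.set_printoptions(precision=4,suppress=True)
ct,cs=get_calibration("top"),get_calibration("scene")
T=lambda x,y:(220+(x+.5)/3.8-.5,130+(y+.5)/3.8-.5)
S=lambda x,y:(220+(x+.5)/3.5-.5,130+(y+.5)/3.5-.5)
for n,t,s in [("stem",(275,238),(394,178)),("knobtop",(236,181),(461,147)),("posttop",(421,236),(299,353)),("lipcornR",(552,184),(261,540)),("lipcornL",(556,284),(165,483))]:
    p,e=tri(ct,T(*t),cs,S(*s));print(n,p,"gap mm",e)
for n,t,z in [("stem",(275,238),.172),("lipR",(552,184),.031),("lipL",(556,284),.031),("post",(421,236),.084),("knob",(236,181),.207)]:
    print(n,onz(ct,*T(*t),z))
d=np.load("pics/top0.npz")["d"];P=cloud(ct,d);m=(P[...,2]>.12)&(np.abs(P[...,0]-.46)<.12)&(np.abs(P[...,1]-.06)<.12)
print(m.sum())
for nm,mm in [("all>0.12",m),(">.19",m&(P[...,2]>.19))]:
    if mm.any(): print(nm,mm.sum(),P[mm].mean(0),P[mm].min(0),P[mm].max(0))
d=np.load("pics/scene0.npz")["d"];P=cloud(cs,d);m=(P[...,2]>.185)&(np.abs(P[...,0]-.46)<.15)&(np.abs(P[...,1]-.06)<.15)
print(m.sum(),P[m].mean(0),P[m].min(0),P[m].max(0))
E
```

```text
stem [0.5441 0.0615 0.1701] gap mm 2.2471269107998513
knobtop [0.5903 0.0924 0.2061] gap mm 2.7818691382153737
posttop [ 0.5469 -0.0749  0.0818] gap mm 2.5271255447346683
lipcornR [ 0.6008 -0.2059  0.0201] gap mm 1.7017195039992026
lipcornL [ 0.5037 -0.2071  0.0185] gap mm 3.3352614463200334
stem [0.543  0.0608 0.172 ]
lipR [ 0.5992 -0.205   0.031 ]
lipL [ 0.5021 -0.2066  0.031 ]
post [ 0.5478 -0.074   0.084 ]
knob [0.5914 0.0931 0.207 ]
1731
all>0.12 1731 [0.4782 0.0349 1.1415] [ 0.4467 -0.0005  0.1201] [0.58   0.1192 1.8058]
>.19 1037 [0.4468 0.0197 1.8042] [0.4467 0.0196 0.1934] [0.58   0.0897 1.8058]
65 [0.5911 0.0884 0.2001] [0.5804 0.0808 0.1851] [0.6002 0.1004 0.2099]
```

Triangulation gives these values:

| Point | World position (m) | Check |
|---|---|---|
| Press axis | about (0.544, 0.061) | stem top about 0.171 high, expected 0.169 to 0.176 |
| Knob | about (0.590, 0.092) | about 57 mm from the axis, expected 55 |
| Post | about (0.547, -0.075) | 136 mm from the axis, expected 138 |
| Press yaw | about +0.03 rad | – |

These all agree with the given sizes. I'll move the arm above the press and look with the wrist camera.

```bash
python3 -m jog '[[[-40,-25,-80],[0,0,-0.04],1],[[-80,-50,-110],[0,0,-0.1],1],[[-119,-76,-116],[0,0,-0.15],1],[[-155,-98,-116],[0,0,-0.2],1],[[-190,-121,-116],[0,0,-0.25],1],[[-225,-143,-116],[0,0,-0.3],1],[[-260,-165,-116],[0,0,-0.35],1],[[-295,-187,-116],[0,0,-0.4],1],[[-330,-209,-116],[0,0,-0.438],1],[[-365,-232,-116],[0,0,-0.438],1],[[-400,-254,-116],[0,0,-0.438],1],[[-430,-273,-116],[0,0,-0.438],1],[[-455,-289,-116],[0,0,-0.438],1],[[-476,-302,-116],[0,0,-0.438],1],[[-476,-302,-116],[0,0,-0.438],1],[[-476,-302,-116],[0,0,-0.438],1],[[-476,-302,-116],[0,0,-0.438],1]]'
python3 - <<'E'
from h import *
np.set_printoptions(precision=4,suppress=True)
o=get_obs();print(o["eef_pos"],o["eef_rot"],o["wrist_force"],o["q"])
c=get_calibration("wrist");p,d=camera("wrist");cv2.imwrite("pics/w1.png",p[...,::-1]);np.savez("pics/w1.npz",p=p,d=d,**c)
print(c)
E
```

```text
time_s: 1.57
eef_pos: [0.5453, 0.0595, 0.3601]
eef_rot: [-0.001, -0.013, 1.0, -0.0]
wrist_force: [0.3, -0.4, 0.9]
opening: 1.003
[0.5453 0.0595 0.3601] [-0.0012 -0.0128  0.9999 -0.0003] [ 0.2946 -0.3571  0.8955] [-0.1073  0.0506  1.5213 -0.0009  1.572  -1.7037]
{'fx': 289.91855755310587, 'fy': 289.91855755310587, 'cx': 320.7789516566355, 'cy': 198.29615490500996, 'world_from_camera': array([[-0.0253,  0.9662,  0.2566,  0.4806],
       [ 0.9997,  0.0244,  0.007 ,  0.0586],
       [ 0.0005,  0.2567, -0.9665,  0.4894],
       [ 0.    ,  0.    ,  0.    ,  1.    ]])}
```

View pics/w1.png

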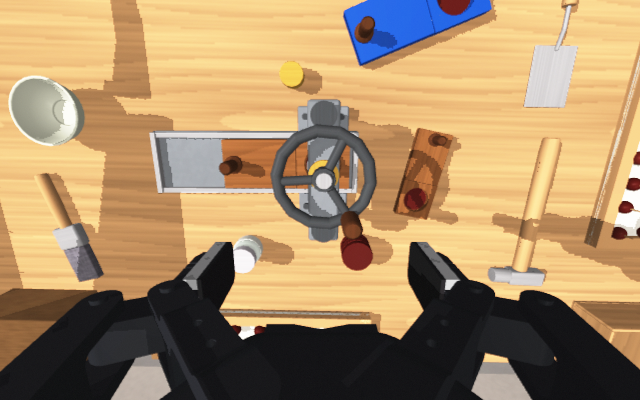

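The wrist view shows the knob at (350,225), the stem at (324,181), the post at (231,165), and the lip at the far left (156,162). I'll refine these using depth.

```bash
python3 - <<'E'
from h import *
np.set_printoptions(precision=4,suppress=True)
f=np.load("pics/w1.npz");d=f["d"];c={k:f[k] for k in("fx","fy","cx","cy","world_from_camera")}
P=cloud(c,d);Z=P[...,2]
roi=(abs(P[...,0]-.545)<.09)&(abs(P[...,1]-.06)<.09)
hs=np.histogram(Z[roi&(Z>.1)],bins=np.arange(.1,.23,.005));print(list(zip(np.round(hs[1],3),hs[0])))
k=roi&(Z>.198)&(Z<.22);print("knob",k.sum(),P[k].mean(0),P[k].min(0),P[k].max(0))
s=roi&(Z>.166)&(np.hypot(P[...,0]-.545,P[...,1]-.06)<.02);print("stem",s.sum(),P[s].mean(0),P[s].min(0),P[s].max(0))
r=roi&(Z>.150)&(Z<.166);q=P[r];rr=np.hypot(q[:,0]-.545,q[:,1]-.06);q=q[(rr>.045)&(rr<.066)]
A=np.c_[2*q[:,:2],np.ones(len(q))];x=np.linalg.lstsq(A,(q[:,:2]**2).sum(1),rcond=None)[0];print("rim",x[:2],np.sqrt(x[2]+x[0]**2+x[1]**2),q[:,2].max(),len(q))
ro=(abs(P[...,0]-.547)<.05)&(P[...,1]<-.04)&(P[...,1]>-.11)
po=ro&(Z>.07);print("post",po.sum(),P[po].mean(0),P[po].min(0),P[po].max(0))
a=f["p"][110:250,140:390,::-1];cv2.imwrite("pics/w1c.png",cv2.resize(a,None,fx=3.2,fy=3.2,interpolation=2))
E
```

```text
[(np.float64(0.1), np.int64(0)), (np.float64(0.105), np.int64(0)), (np.float64(0.11), np.int64(0)), (np.float64(0.115), np.int64(0)), (np.float64(0.12), np.int64(0)), (np.float64(0.125), np.int64(584)), (np.float64(0.13), np.int64(1155)), (np.float64(0.135), np.int64(989)), (np.float64(0.14), np.int64(35)), (np.float64(0.145), np.int64(1)), (np.float64(0.15), np.int64(4)), (np.float64(0.155), np.int64(331)), (np.float64(0.16), np.int64(3550)), (np.float64(0.165), np.int64(592)), (np.float64(0.17), np.int64(227)), (np.float64(0.175), np.int64(23)), (np.float64(0.18), np.int64(27)), (np.float64(0.185), np.int64(26)), (np.float64(0.19), np.int64(32)), (np.float64(0.195), np.int64(27)), (np.float64(0.2), np.int64(104)), (np.float64(0.205), np.int64(222)), (np.float64(0.21), np.int64(0)), (np.float64(0.215), np.int64(0)), (np.float64(0.22), np.int64(0))]
knob 338 [0.5882 0.0939 0.2053] [0.5789 0.0838 0.1981] [0.6004 0.105  0.2083]
stem 8359 [0.5353 0.06   0.4186] [0.5262 0.0416 0.166 ] [0.5577 0.0779 0.4499]
rim [0.5438 0.0626] 0.05362464049182035 0.16599072004073573 3357
post 175 [ 0.5471 -0.0734  0.0822] [ 0.5387 -0.0839  0.0704] [ 0.5582 -0.0654  0.0866]
```

View pics/w1c.png

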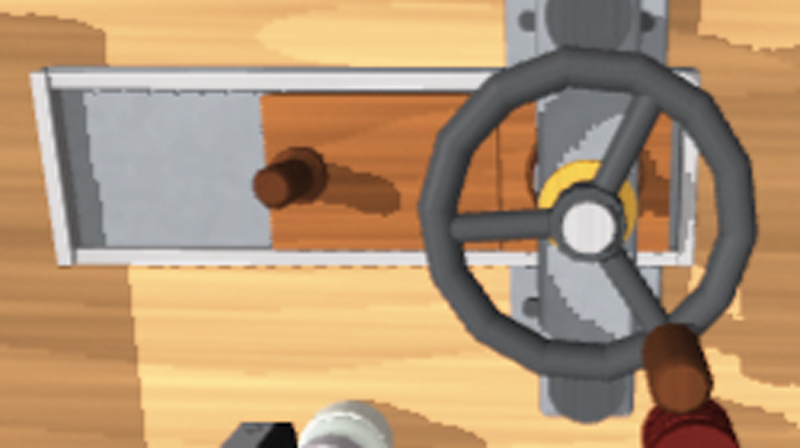

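```bash
python3 - <<'E'
from h import *
np.set_printoptions(precision=4,suppress=True)
f=np.load("pics/w1.npz");c={k:f[k] for k in("fx","fy","cx","cy","world_from_camera")}
W=lambda x,y:(140+(x+.5)/3.2-.5,110+(y+.5)/3.2-.5)
for n,t,z in [("stem",(589,228),.172),("knobtop",(681,384),.208),("posttop",(272,187),.084),("lipL",(33,72),.032),("lipR",(63,266),.032),("backL",(698,70),.03),("backR",(692,265),.03)]:print(n,onz(c,*W(*t),z))
E
```

```text
stem [0.5447 0.0636 0.172 ]
knobtop [0.588  0.0942 0.208 ]
posttop [ 0.5477 -0.0749  0.084 ]
lipL [ 0.5034 -0.2035  0.032 ]
lipR [ 0.5994 -0.2004  0.032 ]
backL [0.4944 0.1163 0.03  ]
backR [0.5913 0.1189 0.03  ]
```

```bash
python3 - <<'E'
import bench;print([n for n in dir(bench) if not n.startswith('_')], getattr(bench,'tip_extent',None))
o=bench.get_obs();print(o.keys())
E
```

```text
['MotionError', 'camera', 'get_calibration', 'get_obs', 'hand_in', 'tip_extent'] 0.014
dict_keys(['time_s', 'q', 'dq', 'joint_efforts', 'eef_pos', 'eef_rot', 'wrist_force', 'torque', 'opening'])
```

```bash
python3 -m jog '[[[-10,8,-0],[0,0,-0.12],1],[[-25,20,15],[0,0,-0.24],1],[[-44,33.4,40],[0,0,-0.36],0.9],[[-44,33.4,65],[0,0,-0.48],0.8],[[-44,33.4,85],[0,0,-0.583],0.7],[[-44,33.4,100],[0,0,-0.583],0.7],[[-44,33.4,105],[0,0,-0.583],0.7],[[-44,33.4,105],[0,0,-0.583],0.7]]'
python3 - <<'E'
from h import *
np.set_printoptions(precision=4,suppress=True)
o=get_obs();print(o["eef_pos"],o["eef_rot"],o["wrist_force"],o["torque"],o["q"])
c=get_calibration("wrist");p,d=camera("wrist");cv2.imwrite("pics/w2.png",p[...,::-1]);np.savez("pics/w2.npz",p=p,d=d,**c)
P=cloud(c,d);Z=P[...,2];k=(abs(P[...,0]-.588)<.02)&(abs(P[...,1]-.094)<.02)&(Z>.202)&(Z<.215)
print(k.sum(),P[k].mean(0),P[k].min(0),P[k].max(0))
E
```

```text
time_s: 2.28
eef_pos: [0.5863, 0.0965, 0.2538]
eef_rot: [-0.003, -0.301, 0.954, 0.001]
wrist_force: [-0.3, 0.8, 0.8]
opening: 0.7
[0.5863 0.0965 0.2538] [-0.0025 -0.301   0.9536  0.0007] [-0.3059  0.7999  0.8335] [-0.0143 -0.0274  0.0456] [-0.0362  0.2193  1.544  -0.0004  1.3834 -2.2185]
783 [0.5889 0.0939 0.2057] [0.5792 0.0839 0.202 ] [0.6006 0.105  0.209 ]
```

View pics/w2.png

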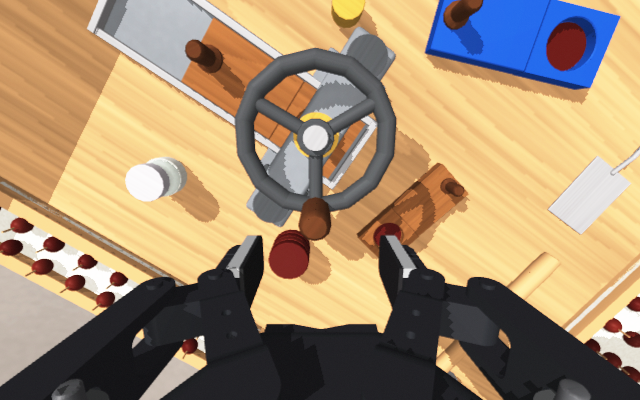

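```bash
python3 -m jog '[[[-1.3,-3.6,8],[0,0,0],0.7],[[-1.3,-3.6,24],[0,0,0],0.7],[[-1.3,-3.6,40],[0,0,0],0.7],[[-1.3,-3.6,54],[0,0,0],0.65],[[-1.3,-3.6,64],[0,0,0],0.6],[[-1.3,-3.6,64],[0,0,0],0.6],[[-1.3,-3.6,64],[0,0,0],0.6]]'
python3 - <<'E'
from h import *
np.set_printoptions(precision=4,suppress=True)
o=get_obs();print(o["eef_pos"],o["eef_rot"],o["wrist_force"],o["torque"],o["q"])
p,d=camera("wrist");cv2.imwrite("pics/w3.png",p[...,::-1])
E
```

```text
time_s: 2.92
eef_pos: [0.5904, 0.0939, 0.1917]
eef_rot: [-0.001, -0.301, 0.954, 0.0]
wrist_force: [-0.3, 0.3, -0.0]
opening: 0.603
[0.5904 0.0939 0.1917] [-0.0012 -0.3008  0.9537  0.0002] [-0.3351  0.3107 -0.0201] [-0.0185 -0.0074 -0.0366] [-0.0403  0.2833  1.5956 -0.0005  1.2651 -2.2221]
```

View pics/w3.png

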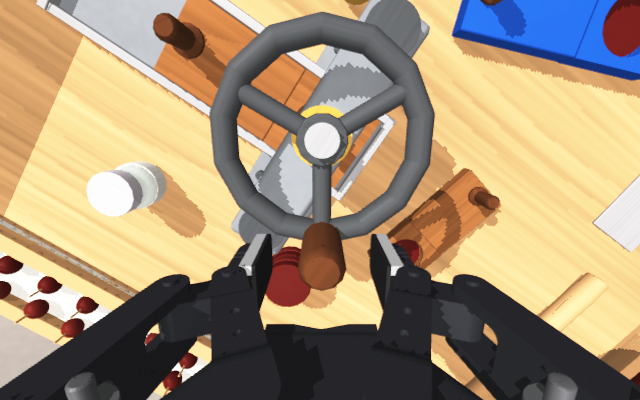

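The knob (322,258) is centred between the pads at columns 256 and 384. I'll close on it.

```bash
python3 -m jog '[[[0,0,0],[0,0,0],0.45],[[0,0,0],[0,0,0],0.35],[[0,0,0],[0,0,0],0.3],[[0,0,0],[0,0,0],0.25],[[0,0,0],[0,0,0],0.2],[[0,0,0],[0,0,0],0.1],[[0,0,0],[0,0,0],0.1]]'
python3 - <<'E'
from h import *
np.set_printoptions(precision=4,suppress=True)
o=get_obs();print(o["eef_pos"],o["eef_rot"],o["wrist_force"],o["torque"],o["opening"])
E
```

```text
time_s: 3.55
eef_pos: [0.5912, 0.0942, 0.1936]
eef_rot: [0.0, -0.301, 0.954, -0.0]
wrist_force: [-3.0, 1.2, 5.8]
opening: 0.233
[0.5912 0.0942 0.1936] [ 0.0001 -0.3009  0.9537 -0.0001] [-2.9931  1.1976  5.8442] [0.2194 0.3346 0.006 ] 0.23280147190052344
```

Gripped at opening 0.233 with small forces. Tool x points straight at the axis, so a CCW turn Δ is x = 55(1−cosΔ), y = 55 sinΔ, z = −3.5Δ. I'll do the first 40°.

```bash
python3 -m jog '[[[0.1,3.8,-0.2],[0,0,0],0.1],[[0.5,7.7,-0.5],[0,0,0],0.1],[[1.2,11.4,-0.7],[0,0,0],0.1],[[2.1,15.2,-1],[0,0,0],0.1],[[3.3,18.8,-1.2],[0,0,0],0.1],[[4.8,22.4,-1.5],[0,0,0],0.1],[[6.4,25.8,-1.7],[0,0,0],0.1],[[8.4,29.2,-2],[0,0,0],0.1],[[10.5,32.3,-2.2],[0,0,0],0.1],[[12.9,35.4,-2.4],[0,0,0],0.1]]'
cat > st.py <<'E'
from h import *
import sys
np.set_printoptions(precision=4,suppress=True)
from scipy.spatial.transform import Rotation as R
o=get_obs();q=o["eef_rot"];M=R.from_quat([q[1],q[2],q[3],q[0]]).as_matrix()
p=o["eef_pos"]; S=np.array([.5912,.0942,.1936]); OFF=S-np.array([.5442+.055*np.cos(.613),.0628+.055*np.sin(.613),S[2]])
k=p-OFF-np.array([.5442,.0628,0]);th=np.arctan2(k[1],k[0]);r=np.hypot(k[0],k[1])
D=np.rad2deg(th)-35.1
f=o["wrist_force"];er=np.array([np.cos(th),np.sin(th),0]);et=np.array([-np.sin(th),np.cos(th),0])
print("t",round(o["time_s"],2),"turned deg",round(D%360,2),"r",round(r*1000,2),"z rise mm",round((p[2]-S[2])*1000,2),"expected(mod turn)",round(3.5*np.deg2rad(D%360),2))
print("force rad,tan,z",round(f@er,2),round(f@et,2),round(f[2],2),"torque",o["torque"],"open",round(o["opening"],3))
print("tool turn",R.from_matrix(M).as_euler('zyx')*57.3)
n=int(sys.argv[1]) if len(sys.argv)>1 else 10;st=float(sys.argv[2]) if len(sys.argv)>2 else 4
for i in range(1,n+1):
    a=th+np.deg2rad(st*i); w=np.array([.055*np.cos(a)-k[0],.055*np.sin(a)-k[1],.0035*np.deg2rad(st*i)])
    print(np.round(M.T@w*1000,1).tolist(),end=" ")
print()
E
python3 st.py 16 4
```

```text
time_s: 4.38
eef_pos: [0.5616, 0.1158, 0.1961]
eef_rot: [0.002, -0.301, 0.954, -0.001]
wrist_force: [6.2, -0.0, -3.7]
opening: 0.234
t 4.38 turned deg 38.78 r 55.42 z rise mm 2.5 expected(mod turn) 2.37
force rad,tan,z 1.69 -6.01 -3.72 torque [ 0.0659 -1.017  -0.0299] open 0.234
tool turn [145.0022   0.2311 180.0091]
[2.8, 2.6, -0.3] [5.5, 5.4, -0.5] [8.4, 7.9, -0.8] [11.5, 10.2, -1.0] [14.7, 12.3, -1.3] [18.1, 14.2, -1.6] [21.5, 15.8, -1.8] [25.1, 17.2, -2.1] [28.8, 18.3, -2.3] [32.5, 19.2, -2.6] [36.3, 19.8, -2.9] [40.1, 20.1, -3.1] [44.0, 20.2, -3.4] [47.8, 20.0, -3.6] [51.6, 19.5, -3.9] [55.4, 18.8, -4.1]
```

Steady push is about 6 N tangential, with small radial force. Continuing.

```bash
python3 -m jog '[[[2.8,2.8,-0.3],[0,0,0],0.1],[[5.5,5.5,-0.5],[0,0,0],0.1],[[8.4,8,-0.8],[0,0,0],0.1],[[11.5,10.3,-1],[0,0,0],0.1],[[14.7,12.4,-1.3],[0,0,0],0.1],[[18.1,14.3,-1.6],[0,0,0],0.1],[[21.5,15.9,-1.8],[0,0,0],0.1],[[25.1,17.3,-2.1],[0,0,0],0.1],[[28.8,18.4,-2.3],[0,0,0],0.1],[[32.5,19.3,-2.6],[0,0,0],0.1],[[36.3,19.9,-2.9],[0,0,0],0.1],[[40.1,20.2,-3.1],[0,0,0],0.1],[[44,20.3,-3.4],[0,0,0],0.1]]'
python3 st.py 18 4
```

```text
time_s: 5.47
eef_pos: [0.5143, 0.1083, 0.1992]
eef_rot: [0.003, -0.301, 0.954, 0.0]
wrist_force: [3.9, 4.6, -3.7]
opening: 0.235
t 5.47 turned deg 89.78 r 55.82 z rise mm 5.64 expected(mod turn) 5.48
force rad,tan,z 1.52 -5.8 -3.71 torque [ 0.8295 -0.6241 -0.0338] open 0.235
tool turn [ 144.9974    0.3428 -179.8863]
[3.8, -0.9, -0.3] [7.7, -1.3, -0.5] [11.4, -2.0, -0.8] [15.2, -2.9, -1.1] [18.8, -4.1, -1.3] [22.4, -5.5, -1.6] [25.8, -7.2, -1.9] [29.2, -9.1, -2.1] [32.3, -11.3, -2.4] [35.4, -13.6, -2.6] [38.2, -16.2, -2.9] [40.9, -18.9, -3.2] [43.4, -21.9, -3.4] [45.6, -25.0, -3.7] [47.7, -28.2, -3.9] [49.5, -31.6, -4.2] [51.0, -35.1, -4.4] [52.4, -38.7, -4.7]
```

```bash
python3 -m jog '[[[3.8,-0.3,-0.2],[0,0,0],0.1],[[7.7,-0.7,-0.4],[0,0,0],0.1],[[11.5,-1.4,-0.7],[0,0,0],0.1],[[15.3,-2.3,-1],[0,0,0],0.1],[[19,-3.5,-1.2],[0,0,0],0.1],[[22.6,-5,-1.5],[0,0,0],0.1],[[26.1,-6.7,-1.8],[0,0,0],0.1],[[29.5,-8.6,-2],[0,0,0],0.1],[[32.6,-10.8,-2.3],[0,0,0],0.1],[[35.7,-13.2,-2.5],[0,0,0],0.1],[[38.5,-15.8,-2.8],[0,0,0],0.1],[[41.2,-18.5,-3.1],[0,0,0],0.1],[[43.7,-21.5,-3.3],[0,0,0],0.1],[[45.9,-24.6,-3.6],[0,0,0],0.1],[[48,-27.9,-3.8],[0,0,0],0.1],[[49.8,-31.3,-4.1],[0,0,0],0.1],[[51.3,-34.9,-4.3],[0,0,0],0.1],[[52.7,-38.5,-4.6],[0,0,0],0.1]]'
python3 st.py 18 4
```

```text
time_s: 6.97
eef_pos: [0.4927, 0.048, 0.2035]
eef_rot: [0.003, -0.301, 0.954, 0.002]
wrist_force: [-0.0, 6.9, 1.0]
opening: 0.235
t 6.97 turned deg 160.07 r 55.48 z rise mm 9.87 expected(mod turn) 9.78
force rad,tan,z -1.76 -6.63 1.01 torque [1.1038 0.1244 0.0218] open 0.235
tool turn [ 144.9812    0.2973 -179.7161]
[0.7, -3.8, -0.3] [1.6, -7.5, -0.5] [2.3, -11.3, -0.8] [2.7, -15.1, -1.0] [2.8, -19.0, -1.3] [2.7, -22.8, -1.5] [2.3, -26.6, -1.8] [1.6, -30.4, -2.0] [0.6, -34.1, -2.2] [-0.6, -37.8, -2.5] [-2.0, -41.3, -2.7] [-3.7, -44.8, -3.0] [-5.6, -48.1, -3.2] [-7.8, -51.3, -3.4] [-10.2, -54.3, -3.7] [-12.7, -57.1, -3.9] [-15.5, -59.8, -4.1] [-18.5, -62.3, -4.3]
```

Forces stay low. Next 72°.

```bash
python3 -m jog '[[[0.9,-3.8,-0.2],[0,0,0],0.1],[[1.7,-7.5,-0.5],[0,0,0],0.1],[[2.3,-11.3,-0.7],[0,0,0],0.1],[[2.7,-15.1,-1],[0,0,0],0.1],[[2.8,-19,-1.2],[0,0,0],0.1],[[2.7,-22.8,-1.5],[0,0,0],0.1],[[2.3,-26.6,-1.7],[0,0,0],0.1],[[1.6,-30.4,-2],[0,0,0],0.1],[[0.6,-34.1,-2.2],[0,0,0],0.1],[[-0.6,-37.8,-2.5],[0,0,0],0.1],[[-2,-41.3,-2.7],[0,0,0],0.1],[[-3.7,-44.8,-3],[0,0,0],0.1],[[-5.6,-48.1,-3.2],[0,0,0],0.1],[[-7.8,-51.3,-3.4],[0,0,0],0.1],[[-10.2,-54.3,-3.7],[0,0,0],0.1],[[-12.7,-57.1,-3.9],[0,0,0],0.1],[[-15.5,-59.8,-4.1],[0,0,0],0.1],[[-18.5,-62.3,-4.3],[0,0,0],0.1]]'
python3 st.py 18 4
```

```text
time_s: 8.47
eef_pos: [0.5421, 0.0082, 0.2077]
eef_rot: [0.002, -0.301, 0.954, 0.003]
wrist_force: [-6.4, 2.2, 5.0]
opening: 0.232
t 8.47 turned deg 230.59 r 54.48 z rise mm 14.13 expected(mod turn) 14.09
force rad,tan,z -1.71 -6.57 5.04 torque [ 0.2082  1.1691 -0.0159] open 0.232
tool turn [ 144.9537    0.0838 -179.6769]
[-2.7, -2.7, -0.2] [-5.9, -4.8, -0.5] [-9.3, -6.7, -0.7] [-12.7, -8.4, -1.0] [-16.3, -9.8, -1.2] [-20.0, -10.9, -1.4] [-23.7, -11.8, -1.6] [-27.5, -12.4, -1.9] [-31.3, -12.8, -2.1] [-35.2, -12.9, -2.3] [-39.0, -12.7, -2.6] [-42.8, -12.2, -2.8] [-46.6, -11.5, -3.0] [-50.3, -10.6, -3.2] [-54.0, -9.3, -3.5] [-57.5, -7.9, -3.7] [-60.9, -6.1, -3.9] [-64.2, -4.2, -4.1]
```

```bash
python3 -m jog '[[[-3,-2.3,-0.2],[0,0,0],0.1],[[-6.2,-4.4,-0.4],[0,0,0],0.1],[[-9.6,-6.3,-0.7],[0,0,0],0.1],[[-13,-8,-0.9],[0,0,0],0.1],[[-16.6,-9.4,-1.2],[0,0,0],0.1],[[-20.3,-10.5,-1.4],[0,0,0],0.1],[[-24,-11.4,-1.6],[0,0,0],0.1],[[-27.8,-12,-1.9],[0,0,0],0.1],[[-31.6,-12.4,-2.1],[0,0,0],0.1],[[-35.4,-12.5,-2.3],[0,0,0],0.1],[[-39.2,-12.3,-2.6],[0,0,0],0.1],[[-43,-11.9,-2.8],[0,0,0],0.1],[[-46.8,-11.2,-3],[0,0,0],0.1],[[-50.4,-10.3,-3.2],[0,0,0],0.1],[[-54,-9.1,-3.5],[0,0,0],0.1],[[-57.5,-7.7,-3.7],[0,0,0],0.1],[[-60.9,-6,-3.9],[0,0,0],0.1],[[-64.2,-4.1,-4.1],[0,0,0],0.1]]'
python3 st.py 16 4
```

```text
time_s: 9.97
eef_pos: [0.596, 0.0407, 0.212]
eef_rot: [-0.0, -0.301, 0.954, 0.002]
wrist_force: [-5.4, -4.9, 3.2]
opening: 0.235
t 9.97 turned deg 301.2 r 54.38 z rise mm 18.39 expected(mod turn) 18.4
force rad,tan,z -3.0 -6.65 3.16 torque [-0.9028  0.8129  0.0148] open 0.235
tool turn [ 144.9713   -0.0742 -179.813 ]
[-3.5, 1.6, -0.2] [-6.6, 3.9, -0.5] [-9.5, 6.4, -0.7] [-12.2, 9.2, -0.9] [-14.7, 12.1, -1.2] [-17.0, 15.1, -1.4] [-19.1, 18.4, -1.6] [-20.9, 21.7, -1.9] [-22.5, 25.2, -2.1] [-23.9, 28.8, -2.3] [-25.0, 32.5, -2.5] [-25.8, 36.2, -2.8] [-26.4, 40.0, -3.0] [-26.7, 43.9, -3.2] [-26.8, 47.7, -3.5] [-26.6, 51.5, -3.7]
```

```bash
python3 -m jog '[[[-3.2,2.1,-0.2],[0,0,0],0.1],[[-6.3,4.4,-0.5],[0,0,0],0.1],[[-9.2,6.9,-0.7],[0,0,0],0.1],[[-11.9,9.6,-0.9],[0,0,0],0.1],[[-14.4,12.5,-1.2],[0,0,0],0.1],[[-16.7,15.5,-1.4],[0,0,0],0.1],[[-18.8,18.7,-1.6],[0,0,0],0.1],[[-20.6,22,-1.9],[0,0,0],0.1],[[-22.2,25.4,-2.1],[0,0,0],0.1],[[-23.6,29,-2.3],[0,0,0],0.1],[[-24.7,32.7,-2.5],[0,0,0],0.1],[[-25.5,36.4,-2.8],[0,0,0],0.1],[[-26.1,40.2,-3],[0,0,0],0.1]]'
python3 st.py 12 2
```

```text
time_s: 11.05
eef_pos: [0.5951, 0.0872, 0.2152]
eef_rot: [0.0, -0.301, 0.954, 0.0]
wrist_force: [5.3, -5.6, -1.5]
opening: 0.236
t 11.05 turned deg 351.68 r 54.75 z rise mm 21.56 expected(mod turn) 21.48
force rad,tan,z 2.18 -7.4 -1.45 torque [-0.9252 -0.691   0.0013] open 0.236
tool turn [ 145.0123    0.0448 -179.967 ]
[-0.5, 1.9, -0.1] [-0.7, 3.8, -0.2] [-0.8, 5.7, -0.4] [-0.8, 7.6, -0.5] [-0.8, 9.5, -0.6] [-0.7, 11.5, -0.7] [-0.5, 13.4, -0.9] [-0.3, 15.3, -1.0] [-0.0, 17.2, -1.1] [0.3, 19.1, -1.2] [0.8, 20.9, -1.3] [1.3, 22.8, -1.5]
```

Before the last stretch I'll estimate from the earlier depth pictures how far the stop is.

```bash
python3 - <<'E'
from h import *
for n in("w1","w2"):
    f=np.load(f"pics/{n}.npz");c={k:f[k] for k in("fx","fy","cx","cy","world_from_camera")};P=cloud(c,f["d"]);Z=P[...,2]
    for nm,x,y,r,lo,hi in [("stemtop",.5442,.0628,.006,.16,.18),("knobtop",.5895,.0943,.007,.2,.215)]:
        m=(np.hypot(P[...,0]-x,P[...,1]-y)<r)&(Z>lo)&(Z<hi);print(n,nm,m.sum(),np.percentile(Z[m],[10,50,90]))
    m=(abs(P[...,0]-.65)<.02)&(abs(P[...,1]+.0)<.02);print("table",np.median(Z[m]))
E
```

```text
w1 stemtop 89 [0.17061579 0.17153293 0.17231969]
w1 knobtop 134 [0.20585111 0.20675728 0.20747508]
table 0.0006052256061627459
w2 stemtop 227 [0.17084294 0.17163899 0.17238862]
w2 knobtop 346 [0.20591312 0.20661559 0.20744184]
table 0.0005248036995104399
```

The stem started at about 171.2 mm, so the stop should come about 26.8 mm up, near 439° ± 20°. I'll go to about 390°, then feel in small steps.

```bash
python3 -m jog '[[[-0.4,1.9,-0.1],[0,0,0],0.1],[[-0.6,3.8,-0.2],[0,0,0],0.1],[[-0.8,7.6,-0.5],[0,0,0],0.1],[[-0.7,11.5,-0.7],[0,0,0],0.1],[[-0.3,15.3,-1],[0,0,0],0.1],[[0.4,19.1,-1.2],[0,0,0],0.1],[[1.3,22.8,-1.5],[0,0,0],0.1],[[2.5,26.4,-1.7],[0,0,0],0.1],[[4,30,-2],[0,0,0],0.1],[[5.7,33.4,-2.2],[0,0,0],0.1]]'
python3 st.py 8 2
```

```text
time_s: 11.88
eef_pos: [0.5725, 0.1111, 0.2173]
eef_rot: [0.002, -0.3, 0.954, -0.0]
wrist_force: [7.0, -1.2, -3.5]
opening: 0.228
t 11.88 turned deg 26.49 r 55.18 z rise mm 23.73 expected(mod turn) 1.62
force rad,tan,z 2.24 -6.77 -3.5 torque [-0.1715 -1.072   0.019 ] open 0.228
tool turn [ 145.0368    0.2432 -179.9908]
[1.0, 1.6, -0.1] [2.0, 3.3, -0.3] [3.0, 4.9, -0.4] [4.1, 6.5, -0.5] [5.2, 8.1, -0.6] [6.4, 9.6, -0.8] [7.6, 11.1, -0.9] [8.9, 12.5, -1.0]
```

```bash
python3 -m jog '[[[1,1.7,-0.1],[0,0,0],0.1],[[2,3.4,-0.2],[0,0,0],0.1],[[3,5,-0.3],[0,0,0],0.1],[[4.1,6.6,-0.4],[0,0,0],0.1],[[5.2,8.2,-0.5],[0,0,0],0.1],[[6.4,9.7,-0.7],[0,0,0],0.1],[[7.6,11.2,-0.8],[0,0,0],0.1]]'
python3 st.py 8 2
```

```text
time_s: 12.47
eef_pos: [0.561, 0.116, 0.2181]
eef_rot: [0.004, -0.3, 0.954, -0.001]
wrist_force: [6.6, -0.6, -3.2]
opening: 0.232
t 12.47 turned deg 39.45 r 55.43 z rise mm 24.52 expected(mod turn) 2.41
force rad,tan,z 1.15 -6.48 -3.18 torque [ 0.0321 -0.9906  0.0176] open 0.232
tool turn [ 145.0486    0.4341 -179.9836]
[1.6, 1.2, -0.1] [2.9, 2.6, -0.3] [4.2, 4.0, -0.4] [5.6, 5.3, -0.5] [7.1, 6.6, -0.7] [8.5, 7.8, -0.8] [10.1, 8.9, -1.0] [11.6, 10.0, -1.1]
```

At 399°. From here, steps of about 5°.

```bash
python3 -m jog '[[[1.4,1.5,-0.1],[0,0,0],0.1],[[2.7,2.9,-0.2],[0,0,0],0.1],[[4,4.3,-0.3],[0,0,0],0.1],[[5.4,5.6,-0.4],[0,0,0],0.1]]'
python3 st.py 5 2
```

```text
time_s: 12.8
eef_pos: [0.5545, 0.1175, 0.2185]
eef_rot: [0.005, -0.3, 0.954, -0.001]
wrist_force: [6.4, -0.3, -3.0]
opening: 0.231
t 12.8 turned deg 46.36 r 55.53 z rise mm 24.92 expected(mod turn) 2.83
force rad,tan,z 0.68 -6.35 -2.97 torque [ 0.0495 -0.8836  0.0383] open 0.231
tool turn [ 145.0672    0.6148 -179.9762]
[1.8, 0.9, -0.1] [3.2, 2.2, -0.3] [4.7, 3.4, -0.4] [6.3, 4.5, -0.6] [7.9, 5.6, -0.7]
```

```bash
python3 -m jog '[[[1.6,1.3,-0.1],[0,0,0],0.1],[[3,2.6,-0.2],[0,0,0],0.1],[[4.5,3.8,-0.3],[0,0,0],0.1],[[6.1,4.9,-0.4],[0,0,0],0.1]]'
python3 st.py 4 2
```

```text
time_s: 13.13
eef_pos: [0.5477, 0.1182, 0.219]
eef_rot: [0.007, -0.3, 0.954, -0.002]
wrist_force: [6.4, 1.6, -3.7]
opening: 0.232
t 13.13 turned deg 53.35 r 55.64 z rise mm 25.37 expected(mod turn) 3.26
force rad,tan,z 1.81 -6.35 -3.73 torque [ 0.2345 -0.8295  0.0245] open 0.232
tool turn [ 145.0831    0.7937 -179.9496]
[1.9, 0.6, -0.1] [3.5, 1.7, -0.3] [5.2, 2.7, -0.4] [6.8, 3.6, -0.6]
```

```bash
python3 -m jog '[[[1.7,1.1,-0.1],[0,0,0],0.1],[[3.3,2.2,-0.2],[0,0,0],0.1],[[5,3.2,-0.3],[0,0,0],0.1]]'
python3 st.py 4 2
```

```text
time_s: 13.38
eef_pos: [0.5428, 0.1182, 0.2193]
eef_rot: [0.008, -0.3, 0.954, -0.002]
wrist_force: [6.8, 0.6, -2.2]
opening: 0.235
t 13.38 turned deg 58.4 r 55.71 z rise mm 25.66 expected(mod turn) 3.57
force rad,tan,z 0.22 -6.86 -2.15 torque [ 0.2242 -0.712   0.0331] open 0.235
tool turn [ 145.0929    0.9666 -179.918 ]
[2.0, 0.4, -0.2] [3.7, 1.3, -0.3] [5.4, 2.1, -0.5] [7.2, 2.9, -0.6]
```

```bash
python3 -m jog '[[[1.8,0.9,-0.1],[0,0,0],0.1],[[3.5,1.9,-0.2],[0,0,0],0.1],[[5.2,2.8,-0.3],[0,0,0],0.1]]'
python3 st.py 4 2
```

```text
time_s: 13.63
eef_pos: [0.5379, 0.1178, 0.2196]
eef_rot: [0.01, -0.3, 0.954, -0.002]
wrist_force: [6.5, 0.7, -3.0]
opening: 0.236
t 13.63 turned deg 63.44 r 55.83 z rise mm 25.97 expected(mod turn) 3.88
force rad,tan,z -0.3 -6.49 -3.05 torque [ 0.204  -0.7886 -0.0174] open 0.236
tool turn [ 145.1007    1.1347 -179.8882]
[2.1, 0.1, -0.2] [3.9, 0.8, -0.3] [5.6, 1.5, -0.5] [7.5, 2.2, -0.6]
```

```bash
python3 -m jog '[[[1.9,0.7,-0.1],[0,0,0],0.1],[[3.7,1.5,-0.2],[0,0,0],0.1],[[5.5,2.2,-0.3],[0,0,0],0.1]]'
python3 st.py 4 2
```

```text
time_s: 13.88
eef_pos: [0.5331, 0.1168, 0.2199]
eef_rot: [0.011, -0.3, 0.954, -0.002]
wrist_force: [5.6, 2.8, -3.5]
opening: 0.232
t 13.88 turned deg 68.5 r 55.85 z rise mm 26.31 expected(mod turn) 4.18
force rad,tan,z 1.35 -6.13 -3.47 torque [ 0.4215 -0.6504  0.0554] open 0.232
tool turn [ 145.1105    1.2981 -179.8319]
[2.1, -0.1, -0.2] [3.9, 0.5, -0.3] [5.8, 1.0, -0.5] [7.6, 1.5, -0.7]
```

```bash
python3 -m jog '[[[1.9,0.5,-0.1],[0,0,0],0.1],[[3.8,1.1,-0.2],[0,0,0],0.1],[[5.6,1.7,-0.3],[0,0,0],0.1]]'
python3 st.py 4 2
```

```text
time_s: 14.13
eef_pos: [0.5284, 0.1156, 0.2202]
eef_rot: [0.013, -0.3, 0.954, -0.002]
wrist_force: [6.1, 1.9, -1.6]
opening: 0.234
t 14.13 turned deg 73.51 r 55.94 z rise mm 26.59 expected(mod turn) 4.49
force rad,tan,z -0.14 -6.41 -1.62 torque [ 0.3613 -0.6112 -0.0351] open 0.234
tool turn [ 145.1164    1.45   -179.7672]
[2.1, -0.4, -0.2] [4.0, 0.0, -0.3] [5.9, 0.4, -0.5] [7.7, 0.7, -0.7]
```

```bash
python3 -m jog '[[[1.9,0.3,-0.1],[0,0,0],0.1],[[3.8,0.7,-0.2],[0,0,0],0.1],[[5.7,1.1,-0.3],[0,0,0],0.1]]'
python3 st.py 4 2
```

```text
time_s: 14.38
eef_pos: [0.5247, 0.1142, 0.2206]
eef_rot: [0.015, -0.3, 0.954, -0.001]
wrist_force: [12.6, 6.5, -7.8]
opening: 0.232
t 14.38 turned deg 77.53 r 55.94 z rise mm 26.97 expected(mod turn) 4.74
force rad,tan,z 1.13 -14.14 -7.77 torque [ 1.1399 -1.8451  0.0637] open 0.232
tool turn [ 145.1287    1.7271 -179.6369]
[2.1, -0.5, -0.2] [4.0, -0.2, -0.4] [5.9, -0.0, -0.5] [7.8, 0.2, -0.7]
```

The push climbed to 14 N at about 437°, as predicted. One small push to confirm it is the stop.

```bash
python3 -m jog '[[[1.5,0.2,0],[0,0,0],0.1],[[2.8,0.4,0],[0,0,0],0.1]]'
python3 st.py 4 2
```

```text
time_s: 14.55
eef_pos: [0.5243, 0.1141, 0.2207]
eef_rot: [0.019, -0.299, 0.954, -0.001]
wrist_force: [14.1, 7.3, -7.2]
opening: 0.232
t 14.55 turned deg 77.92 r 56.04 z rise mm 27.06 expected(mod turn) 4.76
force rad,tan,z 1.23 -15.79 -7.19 torque [ 1.157  -1.7872  0.0633] open 0.232
tool turn [ 145.1417    2.0752 -179.4795]
[2.1, -0.7, -0.2] [4.0, -0.4, -0.4] [5.9, -0.1, -0.6] [7.8, 0.0, -0.8]
```

No further motion at 16 N, so this is the stop. I'll relax the push, open, and lift.

```bash
python3 -m jog '[[[-0.3,-0.1,0],[0,0,0],0.1],[[-0.5,-0.1,0],[0,0,0],0.1]]'; python3 st.py 1 1
python3 -m jog '[[[0,0,0],[0,0,0],0.35],[[0,0,0],[0,0,0],0.45],[[0,0,0],[0,0,0],0.5],[[0,0,0],[0,0,0],0.5]]'; python3 st.py 1 1
```

```text
time_s: 14.72
eef_pos: [0.5251, 0.1145, 0.2204]
eef_rot: [0.019, -0.299, 0.954, -0.001]
wrist_force: [5.2, 1.1, -4.6]
opening: 0.229
t 14.72 turned deg 76.98 r 56.04 z rise mm 26.84 expected(mod turn) 4.7
force rad,tan,z -0.96 -5.24 -4.61 torque [ 0.1076 -0.3608 -0.0046] open 0.229
tool turn [ 145.1467    2.133  -179.4668]
[1.2, -0.8, -0.1] 
time_s: 15.05
eef_pos: [0.5249, 0.1145, 0.2205]
eef_rot: [0.019, -0.299, 0.954, -0.001]
wrist_force: [0.3, 0.6, -0.1]
opening: 0.504
t 15.05 turned deg 77.15 r 56.15 z rise mm 26.93 expected(mod turn) 4.71
force rad,tan,z 0.48 -0.47 -0.13 torque [-0.029  -0.0057 -0.0199] open 0.504
tool turn [ 145.1398    2.1164 -179.4699]
[1.2, -0.9, -0.1]
```

```bash
python3 -m jog '[[[0,0,-10],[0,0,0],0.5],[[0,0,-30],[0,0,0],0.5],[[0,0,-60],[0,0,0],0.55],[[0,0,-90],[0,0,0],0.6],[[0,0,-110],[0,0,0],0.6],[[0,0,-110],[0,0,0],0.6]]'
cat > go.py <<'E'
from h import *
import sys
from scipy.spatial.transform import Rotation as R
np.set_printoptions(precision=4,suppress=True)
yaw=.027
o=get_obs();q=o["eef_rot"];A=R.from_quat([q[1],q[2],q[3],q[0]])
# desired: tool y along press +y, z down
x=np.array([-np.cos(yaw),-np.sin(yaw),0]);y=np.array([-np.sin(yaw),np.cos(yaw),0]);B=R.from_matrix(np.stack([x,y,[0,0,-1]],1))
t=np.array([float(v) for v in sys.argv[1:4]])
print("pos",o["eef_pos"],"f",o["wrist_force"],"shift mm",A.inv().apply(t-o["eef_pos"])*1000,"rotvec",(A.inv()*B).as_rotvec(),"q",o["q"])
E
python3 go.py 0.5475 -0.0748 0.27
```

```text
time_s: 15.55
eef_pos: [0.5229, 0.1135, 0.3371]
eef_rot: [0.024, -0.3, 0.954, -0.003]
wrist_force: [1.5, -0.3, 0.9]
opening: 0.601
pos [0.5229 0.1135 0.3371] f [ 1.4815 -0.2502  0.8518] shift mm [  90.3708 -167.2518   66.3913] rotvec [-0.0058  0.0478  0.5814] q [-0.0141 -0.0062  1.6248  0.01    1.4766 -2.1942]
```

```bash
python3 -m jog '[[[10,-19,0],[-0.001,0.01,0.1],0.6],[[25,-46,0],[-0.002,0.02,0.2],0.6],[[43,-80,0],[-0.003,0.03,0.3],0.6],[[62,-115,0],[-0.004,0.04,0.42],0.6],[[80,-148,15],[-0.005,0.045,0.52],0.6],[[90.4,-167.3,35],[-0.006,0.048,0.58],0.6],[[90.4,-167.3,55],[-0.006,0.048,0.581],0.6],[[90.4,-167.3,66],[-0.006,0.048,0.581],0.6],[[90.4,-167.3,66],[-0.006,0.048,0.581],0.6],[[90.4,-167.3,66],[-0.006,0.048,0.581],0.6]]'
python3 - <<'E'
from h import *
np.set_printoptions(precision=4,suppress=True)
c=get_calibration("wrist");p,d=camera("wrist");cv2.imwrite("pics/w4.png",p[...,::-1]);np.savez("pics/w4.npz",p=p,d=d,**c)
c2=get_calibration("scene");p2,d2=camera("scene");cv2.imwrite("pics/s4.png",cv2.resize(p2[130:300,220:420,::-1],None,fx=3.5,fy=3.5,interpolation=2))
P=cloud(c,d);Z=P[...,2]
po=(abs(P[...,0]-.547)<.03)&(abs(P[...,1]+.075)<.03)&(Z>.078)&(Z<.09);print("post",po.sum(),P[po].mean(0),P[po].min(0),P[po].max(0))
E
python3 go.py 0.5475 -0.0748 0.08
```

```text
time_s: 16.38
eef_pos: [0.5472, -0.0741, 0.2702]
eef_rot: [-0.001, -0.014, 1.0, 0.0]
wrist_force: [-0.0, -0.4, 0.0]
opening: 0.6
post 241 [ 0.5476 -0.0753  0.0834] [ 0.5386 -0.085   0.0783] [ 0.5577 -0.0658  0.0864]
pos [ 0.5481 -0.0741  0.2719] f [-0.3782  0.3277  1.1907] shift mm [  0.9782  -0.5559 191.9425] rotvec [-0.0005  0.0018  0.0021] q [-0.3492  0.1086  1.6339  0.0002  1.3971 -1.9491]
```

View pics/w4.png

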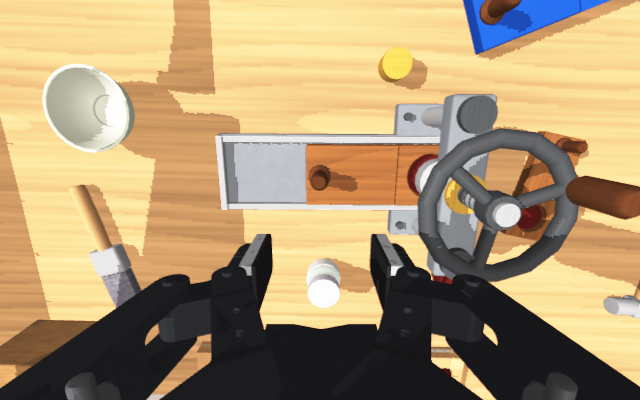

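View pics/s4.png

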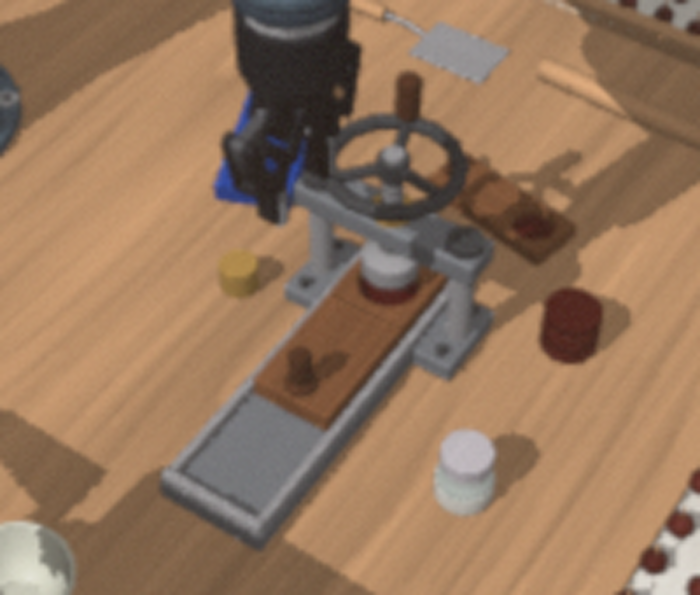

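The plug has cleared the cup: there is a gap between it and the board in both views. The post is at wrist (320,178) ≈ (0.548, −0.0755), unchanged. I'll descend around it with the jaws along the slide.

```bash
python3 - <<'E'
from h import *
f=np.load("pics/w4.npz");c={k:f[k] for k in("fx","fy","cx","cy","world_from_camera")};P=cloud(c,f["d"]);Z=P[...,2]
m=(np.hypot(P[...,0]-.5442,P[...,1]-.0628)<.007)&(Z>.185)&(Z<.21);print("stemtop",m.sum(),np.percentile(Z[m],[10,50,90]))
m=(np.hypot(P[...,0]-.5442,P[...,1]-.0628)<.015)&(Z>.188)&(Z<.21);print("stem centre",P[m].mean(0))
E
python3 go.py 0.548 -0.0755 0.064
python3 -m jog '[[[1,-1,20],[0,0,0],0.55],[[0.6,-1.3,50],[0,0,0],0.5],[[0.6,-1.3,85],[0,0,0],0.5],[[0.6,-1.3,120],[0,0,0],0.5],[[0.6,-1.3,150],[0,0,0],0.5],[[0.6,-1.3,175],[0,0,0],0.5],[[0.6,-1.3,185],[0,0,0],0.5],[[0.6,-1.3,185],[0,0,0],0.5],[[0.6,-1.3,185],[0,0,0],0.5]]'
python3 go.py 0.548 -0.0755 0.064
python3 - <<'E'
from h import *
p,d=camera("wrist");cv2.imwrite("pics/w5.png",p[...,::-1])
E
```

```text
stemtop 272 [0.19764411 0.19849786 0.19931584]
stem centre [0.54327594 0.05986249 0.19546999]
pos [ 0.5481 -0.0741  0.2719] f [-0.3782  0.3277  1.1907] shift mm [  0.5282  -1.2619 207.9437] rotvec [-0.0005  0.0018  0.0021] q [-0.3492  0.1086  1.6339  0.0002  1.3971 -1.9491]
time_s: 17.23
eef_pos: [0.5489, -0.0754, 0.0883]
eef_rot: [0.002, -0.015, 1.0, -0.001]
wrist_force: [0.4, -0.1, 0.3]
opening: 0.499
pos [ 0.5489 -0.0754  0.0883] f [ 0.3723 -0.119   0.2566] shift mm [ 0.9517 -0.007  24.2895] rotvec [-0.0011  0.0032  0.003 ] q [-0.3509  0.3269  1.7772  0.0002  1.0341 -1.9518]
```

View pics/w5.png

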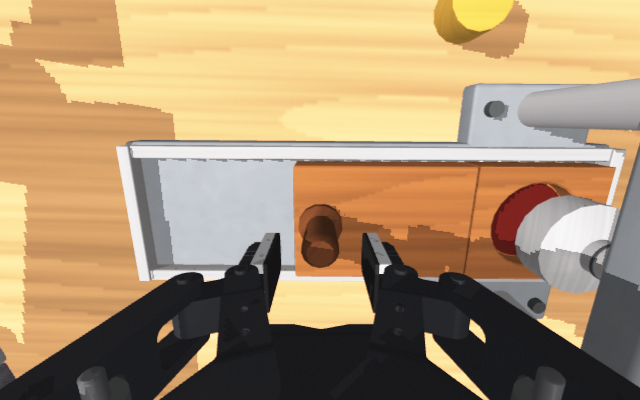

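Stem top measures about 198.5 mm, with the goal above 197. The post is centred between the jaws. I'll go down and narrow the jaws to a loose cage, without gripping.

```bash
python3 -m jog '[[[0.5,0,10],[0,0,0],0.45],[[1,0,20],[0,0,0],0.4],[[1,0,24],[0,0,0],0.34],[[1,0,24],[0,0,0],0.34],[[1,0,24],[0,0,0],0.34]]'
python3 go.py 0.5495 -0.13 0.064
python3 - <<'E'
from h import *
p,d=camera("wrist");cv2.imwrite("pics/w6.png",p[...,::-1])
E
```

```text
time_s: 17.7
eef_pos: [0.5483, -0.0758, 0.0647]
eef_rot: [0.002, -0.015, 1.0, -0.001]
wrist_force: [-0.4, 0.5, 0.1]
opening: 0.343
pos [ 0.5483 -0.0758  0.0647] f [-0.3656  0.4677  0.1103] shift mm [  0.428  -54.2398   0.822 ] rotvec [-0.0015  0.0041  0.0027] q [-0.3519  0.3636  1.7868  0.0002  0.9868 -1.9525]
```

View pics/w6.png

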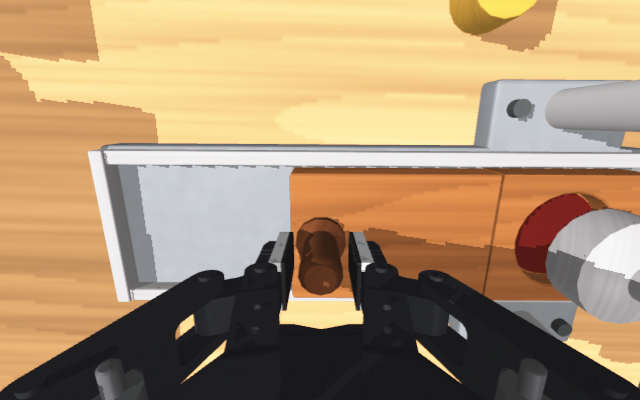

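```bash
python3 -m jog '[[[0,-2,0],[0,0,0],0.34],[[0,-4,0],[0,0,0],0.34],[[0,-6,0],[0,0,0],0.34],[[0,-9,0],[0,0,0],0.34],[[0,-12,0],[0,0,0],0.34],[[0,-16,0],[0,0,0],0.34],[[0,-20,0],[0,0,0],0.34],[[0,-24,0],[0,0,0],0.34],[[0,-28,0],[0,0,0],0.34]]'
python3 go.py 0.5495 -0.13 0.064
python3 - <<'E'
from h import *
p,d=camera("wrist");cv2.imwrite("pics/w7.png",p[...,::-1])
E
```

```text
time_s: 18.5
eef_pos: [0.5495, -0.1042, 0.0652]
eef_rot: [0.002, -0.015, 1.0, -0.001]
wrist_force: [-0.9, 3.9, 3.2]
opening: 0.342
pos [ 0.5495 -0.1042  0.0652] f [-0.8834  3.9013  3.176 ] shift mm [  0.779  -25.7446   1.2532] rotvec [-0.0016  0.0049  0.0026] q [-0.4     0.3731  1.7722  0.0007  0.9913 -2.0008]
```

View pics/w7.png

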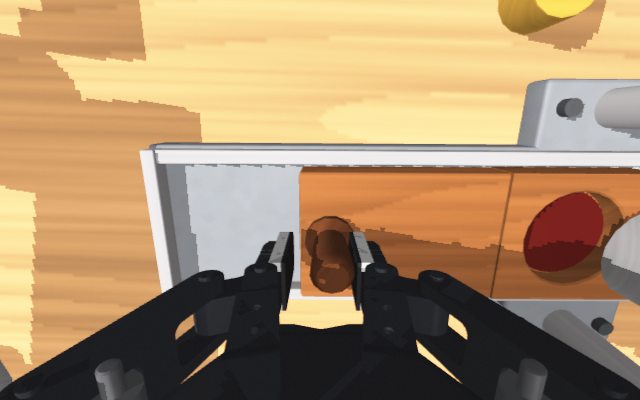

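Sliding smoothly at about 4 N. Continuing.

```bash
python3 -m jog '[[[0.1,-4,0.3],[0,0,0],0.34],[[0.2,-8,0.6],[0,0,0],0.34],[[0.3,-12,0.8],[0,0,0],0.34],[[0.3,-16,0.8],[0,0,0],0.34],[[0.3,-20,0.8],[0,0,0],0.34],[[0.3,-24,0.8],[0,0,0],0.34],[[0.3,-28,0.8],[0,0,0],0.34],[[0.3,-32,0.8],[0,0,0],0.34],[[0.3,-36,0.8],[0,0,0],0.34],[[0.3,-40,0.8],[0,0,0],0.34],[[0.3,-44,0.8],[0,0,0],0.34],[[0.3,-48,0.8],[0,0,0],0.34],[[0.3,-52,0.8],[0,0,0],0.34],[[0.3,-56,0.8],[0,0,0],0.34],[[0.3,-60,0.8],[0,0,0],0.34],[[0.3,-64,0.8],[0,0,0],0.34]]'
python3 go.py 0.551 -0.187 0.064
python3 - <<'E'
from h import *
p,d=camera("wrist");cv2.imwrite("pics/w8.png",p[...,::-1])
E
```

```text
time_s: 19.88
eef_pos: [0.5511, -0.1695, 0.0645]
eef_rot: [0.002, -0.015, 1.0, -0.001]
wrist_force: [-0.3, 3.3, 1.0]
opening: 0.337
pos [ 0.5511 -0.1695  0.0645] f [-0.3435  3.2679  0.9611] shift mm [  0.6392 -17.507    0.5436] rotvec [-0.0023  0.0049  0.0023] q [-0.5044  0.4059  1.7271  0.0006  1.0032 -2.1048]
```

View pics/w8.png

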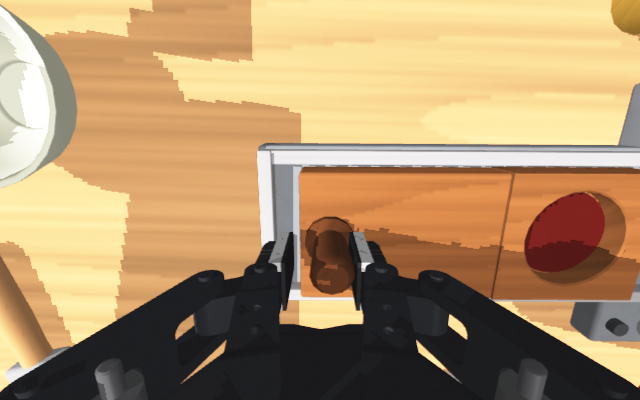

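```bash
python3 -m jog '[[[0.1,-2,0.2],[0,0,0],0.34],[[0.2,-4,0.3],[0,0,0],0.34],[[0.3,-6,0.4],[0,0,0],0.34],[[0.3,-8,0.4],[0,0,0],0.34],[[0.3,-10,0.4],[0,0,0],0.34],[[0.3,-12,0.4],[0,0,0],0.34]]'
python3 go.py 0.551 -0.187 0.064
```

```text
time_s: 20.43
eef_pos: [0.5514, -0.1824, 0.0643]
eef_rot: [0.003, -0.015, 1.0, -0.001]
wrist_force: [-0.7, 4.1, 3.6]
opening: 0.344
pos [ 0.5514 -0.1824  0.0643] f [-0.7233  4.0638  3.6231] shift mm [ 0.5046 -4.5574  0.3343] rotvec [-0.0031  0.0053  0.0022] q [-0.5239  0.4135  1.7166  0.0002  1.0054 -2.1239]
```

```bash
python3 -m jog '[[[0,-1,0],[0,0,0],0.34],[[0,-2,0],[0,0,0],0.34],[[0,-3,0],[0,0,0],0.34]]'
python3 go.py 0.551 -0.187 0.064
```

```text
time_s: 20.68
eef_pos: [0.5514, -0.1855, 0.0643]
eef_rot: [0.003, -0.015, 1.0, -0.001]
wrist_force: [-0.3, 6.4, 2.5]
opening: 0.342
pos [ 0.5514 -0.1855  0.0643] f [-0.2662  6.4299  2.4901] shift mm [ 0.4539 -1.5248  0.304 ] rotvec [-0.0029  0.0052  0.0022] q [-0.5285  0.4154  1.7138  0.0003  1.0064 -2.1286]
```

```bash
python3 -m jog '[[[0,-0.7,0],[0,0,0],0.34],[[0,-1.4,0],[0,0,0],0.34]]'
python3 go.py 0.551 -0.187 0.064
python3 - <<'E'
from h import *
p,d=camera("wrist");cv2.imwrite("pics/w9.png",p[...,::-1])
E
```

```text
time_s: 20.85
eef_pos: [0.5514, -0.1856, 0.0643]
eef_rot: [0.002, -0.014, 1.0, -0.0]
wrist_force: [1.4, 10.8, 6.0]
opening: 0.339
pos [ 0.5514 -0.1856  0.0643] f [ 1.4176 10.803   6.0348] shift mm [ 0.4293 -1.3781  0.2765] rotvec [-0.0006  0.0049  0.0019] q [-0.5297  0.4161  1.7129  0.0025  1.0081 -2.1308]
```

View pics/w9.png

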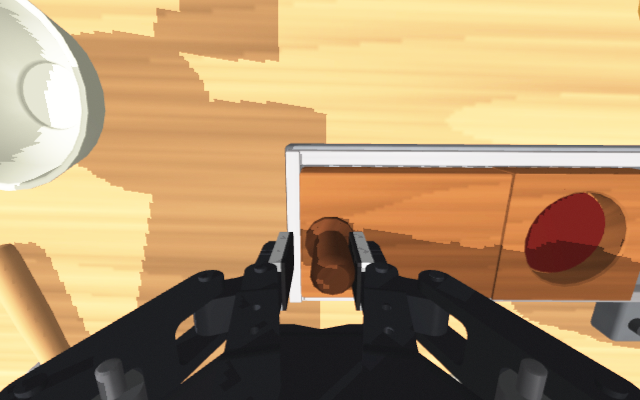

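The board stopped against the lip: force rose to 11 N with no motion, and the picture shows no gap at column 300. I'll back off, lift and verify.

```bash
python3 -m jog '[[[0,2,0],[0,0,0],0.34],[[0,4,0],[0,0,0],0.36],[[0,5,0],[0,0,0],0.4],[[0,5,0],[0,0,0],0.45],[[0,5,-3],[0,0,0],0.45],[[0,5,-15],[0,0,0],0.45],[[0,5,-40],[0,0,0],0.45],[[0,5,-75],[0,0,0],0.45],[[0,5,-110],[0,0,0],0.45],[[0,5,-145],[0,0,0],0.45],[[0,5,-170],[0,0,0],0.45],[[0,5,-180],[0,0,0],0.45],[[0,5,-180],[0,0,0],0.45]]'
python3 - <<'E'
from h import *
np.set_printoptions(precision=4,suppress=True)
print(get_obs()["wrist_force"])
c=get_calibration("wrist");p,d=camera("wrist");cv2.imwrite("pics/w10.png",p[...,::-1])
P=cloud(c,d);Z=P[...,2]
po=(abs(P[...,0]-.55)<.03)&(abs(P[...,1]+.18)<.03)&(Z>.078)&(Z<.09);print("post",po.sum(),P[po].mean(0),P[po].min(0),P[po].max(0))
b=(abs(P[...,0]-.55)<.03)&(abs(P[...,1]+.13)<.02)&(Z>.03);print("board top",np.median(Z[b]))
c2=get_calibration("scene");p2,d2=camera("scene");cv2.imwrite("pics/s10.png",cv2.resize(p2[130:300,220:420,::-1],None,fx=3.5,fy=3.5,interpolation=2))
p3,d3=camera("top");cv2.imwrite("pics/t10.png",cv2.resize(p3[130:280,220:430,::-1],None,fx=3.8,fy=3.8,interpolation=2))
P=cloud(c2,d2);m=(np.hypot(P[...,0]-.544,P[...,1]-.062)<.008)&(P[...,2]>.19)&(P[...,2]<.21);print("stem scene",m.sum(),np.percentile(P[m][:,2],[10,50,90]) if m.any() else 0)
E
```

```text
time_s: 21.98
eef_pos: [0.5519, -0.1815, 0.2486]
eef_rot: [0.006, -0.014, 1.0, -0.002]
wrist_force: [0.3, -0.2, 0.1]
opening: 0.449
[ 0.2866 -0.2008  0.0583]
post 277 [ 0.5498 -0.1799  0.0834] [ 0.541  -0.1895  0.0786] [ 0.5605 -0.1706  0.0865]
board top 0.310216885454747
stem scene 15 [0.1975 0.1986 0.2007]
```

View pics/w10.png

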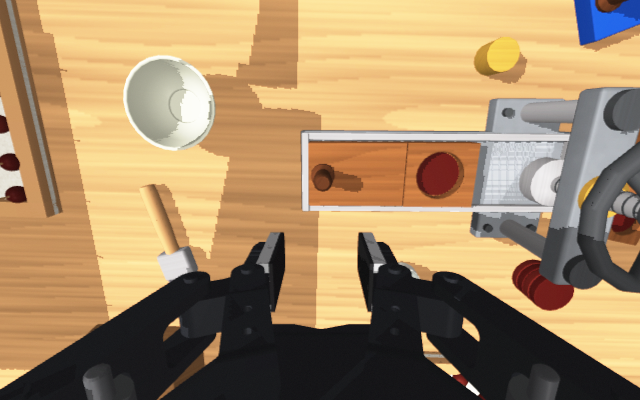

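View pics/s10.png

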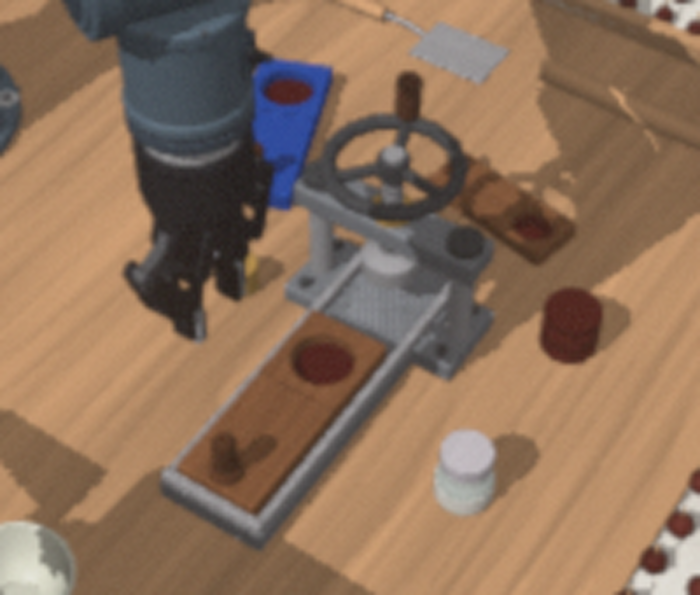

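View pics/t10.png

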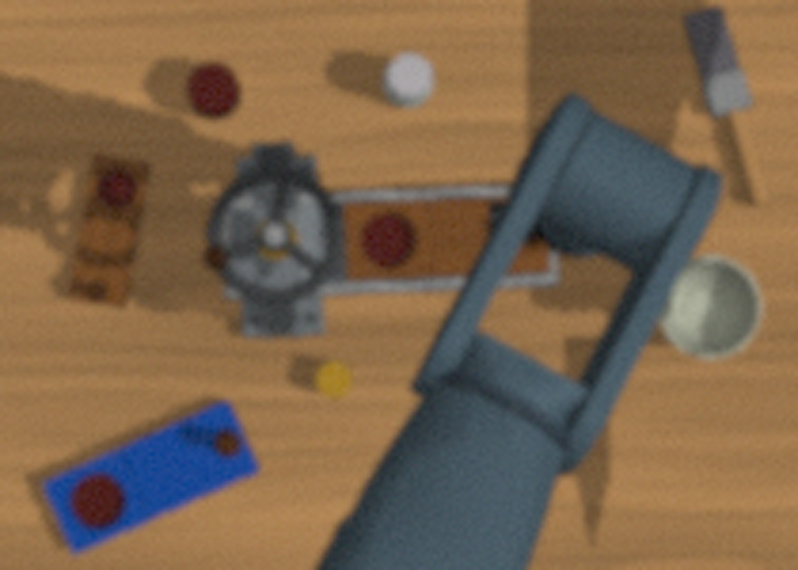

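The press, lip corners and bystanders sit at their starting pixels in both fixed views. The post moved 105 mm, and the board lies flat against the lip. Handing in.

```bash
python3 -c "
from bench import *
print(hand_in())"
```

```text
the job is handed in; nothing more can be done
None
```

The screw is up at its stop and the mould board is out against the front lip. I handed the job in at about 22 s of the 62 s allowed; no verdict is reported.

**What I did:** I gripped the knob and turned the wheel about 437° counter-clockwise at a steady 6 to 7 N. At the stop the push climbed to 16 N with no further motion. I then released, loosely caged the post with the jaws, and slid the board out at about 4 N until it met the lip at about 11 N. Finally I backed off and lifted clear.

**Last checks:**
- **Screw:** stem top measured about 198.5 mm from depth, against the required 197 mm.
- **Board:** the post moved about 105 mm, and no gap to the lip was visible.
- **Press and bystanders:** in the fixed views, what could be seen of the press and the nearby bystanders was at its starting pixels. The arm hid one lip corner in the top view, and the brush and spatula were not checked separately.
- **Robot:** the gripper was free, with wrist force about 0.

**Bad or limited checks:** one depth reading, "board top", was invalid because the mask caught the gripper, so I judged the board's flatness from the pictures only. The tool also tilted about 2° during the knob turning, without visible effect.

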